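# Unclip the battery box lid

## Task

The air-conditioner remote needs fresh batteries: open the battery box, the one whose lid has two orange buttons. Pinch both orange buttons fully in with the lid still on, lift the lid straight off, and set it down right side up inside the clear tray without dropping it, letting go only once it stands there. Leave the tray where it is, and leave the lid with the blue buttons (the coin box) on its box.

Things in the scene. Friction and masses are not known exactly. Their poses are not given: they have to be found in the camera images.
- battery_lid: Cream lid, 96 x 96 mm, 60 tall, 0.1 kg, clipped on the grey battery box (100 x 100 x 62 mm, fixed on a black shelf 120 mm above the work surface). Origin: underside centre of its plug, 44 mm over the shelf when on; z up. From there up: plug 0-18 mm (inside the box), square plate 18-24 mm, 30 x 30 mm turret in the middle to 60 mm, orange buttons on the turret's +y and -y sides. It can stand flat on its plug.
- button_left (a joint): ORANGE spring button on the lid's +y side, 28 mm wide (x), 27 to 58 mm above the lid's origin. Value in m: 0 out, 0.007 fully in (towards the turret); 2 N at first, 6 N fully in. The two outer faces are 52 mm apart, 38 mm when both are in. 5 mm or more frees its catch under the box's lip.
- button_right (a joint): The same ORANGE button on the lid's -y side: 0 out, 0.007 fully in. With both in, the lid lifts straight up freely, held by its buttons; otherwise the catches lock it to the box.
- tray: Clear bluish acrylic tray, loose on the black shelf, 172 mm (x) by 210 mm (y), 24 mm high, walls and floor 5 mm thick, 0.6 kg, empty. Origin: centre of its underside, on the shelf top; z up.
- coin_lid: Bystander: the lid of the coin box, the same as the battery lid in every size and in its origin and axes but with BLUE buttons, clipped on an identical grey box.
Mind the look-alikes: they are no part of the job. What is shaped like the battery_lid but yellow is not meant.

How it is judged (in metres and radians):
On the way, in this order (a step that is already met when the one before it is completed fails the run):
1. both orange buttons are pinched in at once (over 4.5 mm each) while the lid is still on its box (value of joint each of button_left, button_right above 0.0045 m and distance of battery_lid from where it was at the start of the episode below 0.008 m), for 0.1 s.
2. the lid is lifted clear of its box, at least 40 mm (height (world z) of battery_lid above 0.204 m), for 0.1 s.
3. the lid, right side up, is down in the tray (within 15 mm of its floor) while still held (x of battery_lid in the frame of tray between -0.045 and 0.045 m and y of battery_lid in the frame of tray between -0.065 and 0.065 m and angle between battery_lid's own z axis and vertical below 0.18 rad and z of battery_lid in the frame of tray below 0.02 m and contact force between the fingers and battery_lid above 0.5 N), for 0.1 s.
At the end, for the whole second after the job is handed in: The orange-buttoned lid stands at rest on the tray's floor (origin within 8 mm above it), wholly inside the tray, within 10 degrees of upright, released with both buttons sprung out; the tray is within 40 mm and the blue-buttoned lid within 15 mm of where it started (x of battery_lid in the frame of tray between -0.045 and 0.045 m and y of battery_lid in the frame of tray between -0.065 and 0.065 m and angle between battery_lid's own z axis and vertical below 0.18 rad and z of battery_lid in the frame of tray between 0 and 0.013 m and linear speed of battery_lid below 0.02 m/s and angular speed of battery_lid below 0.2 rad/s and value of joint each of button_left, button_right below 0.003 m and distance of tray from where it was at the start of the episode below 0.04 m and distance of coin_lid from where it was at the start of the episode below 0.015 m); the robot touches nothing.
It fails at once if the coin box's blue-buttoned lid is taken off or shifted by over 15 mm (distance of coin_lid from where it was at the start of the episode above 0.015 m).
It fails at once if the tray is pushed by over 40 mm (distance of tray from where it was at the start of the episode above 0.04 m).
It also fails if it takes over 48 s, if anything falls off the work surface, if the arm or the gripper's body presses on something with over 40 N, if the wrist force passes 120 N, or if a joint passes its speed limit or range.

## Robot

A 6-joint arm with a two-finger parallel gripper is mounted at the origin on the work surface. World frame = base frame: x ahead of the robot, y to its left, z up, the work surface at z = 0. Lengths are in m, angles in degrees, forces in N, time in s.
With the tool pointing down it reaches from about 0.35 to 0.875 m from the base axis. Payload 4.2 kg.
Tool frame: the origin (TCP) lies midway between the tips of the shut fingers; the grasp point (between the pads) lies 19 mm behind it; y points along the fingers, z is the direction in which the jaws open and shut, and the axes are right-handed (so a half turn about y gives the same grasp; the last joint's range is limited). The gripper opens to 87 mm and grips with 3 to 60 N. Pads are 19 mm wide; open, the fingers measure 117 mm over their backs; the gripper's body (75 mm by 190 mm) begins 51 mm behind the grasp point.
Start: joints at [78.759, 22.042, 0.453, 0, -68.411, -14.817], TCP at [0.275, 0.561, 0.192] pointing down, gripper open.
Joint ranges: [-179.83, 179.83], [-69.29, 118.12], [-61.27, 80.66], [-181.25, 117.63], [-171.15, -9.14], [-177.46, 177.46]. Speed limits (degrees/s): [159.86, 159.86, 180, 180, 180, 180].

## Interface

Orientations are given as [roll, pitch, yaw] about the fixed x, y, z axes, in that order (R = Rz(yaw) Ry(pitch) Rx(roll)).
In Python, from workcell import env gives the robot as it stands. The module is installed in compiled form; this text tells all that it offers. Calls block until the motion is done:
- env.goto(position, orientation): joint-space move of the TCP to a pose.
- env.move_straight(position, rotation=None, rate=0.15, force_limit=None): straight line of the TCP; rotation=None keeps the orientation; rate is the mean speed in m/s. With force_limit (N) it stops when the force on the tool has changed by that much, and returns True; else False.
- env.set_joints(angles): joint-space move.
- env.gripper_to(opening, grasp_force=None): opening from 0.0 (shut) to 1.0 (fully open); grasp_force is the grip in N (None keeps the last); returns when the fingers have stopped.
- env.dwell(seconds).
- env.inverse_kinematics(position, orientation): joint angles nearest the present ones, or None.
- env.read_state(): the state.
- env.grab_frame(name): name is "scene" or "top"; returns a dict with "image" (420x560x3 uint8, blue, green, red), "fx", "fy", "cx", "cy" (pixels), "position" and "orientation" of the camera in the world. Camera axes: x right, y up, looking along -z (the intrinsics and any distortion apply to the point x, -y, -z); pixel columns grow to the right and rows downward; lengths in m; the calibration is good to about 2 mm. A picture is of the moment at which its call begins. There is no depth.
A pose or a line that the arm cannot do raises env.Unreachable and nothing moves.
- env.close_job(): hands the job in, once; it reports no verdict.
Trained networks look in a picture, given as the dict that the camera call returned (one of the last four; its "shot" number tells which), for a name from the list of things; names that differ only in an ending like _2 or _b are one class to them, and where a whole thing is asked for, a point or a joint stands for the part that bears it (a point fixed in the world has none). Each returns a list of dicts, best first, with "score" (0 to 1); they miss things now and then, are a little off and sometimes report something else, mostly with a low value. They report only what shows in the picture. A call takes as long as a camera call. They do not tell look-alikes from the thing itself.
- env.search_frame(picture, thing): "xyz" ([x, y, z] in m, in world coordinates, good to about 4 mm: the middle of the surface that is visible of it).
- env.trace(picture, thing): "mask" (420x560 bool, what is visible of it).
The state is a dict: "clock": time; "joint_positions": joint angles; "qvel": joint speeds; "joint_torque": joint torques, N m; "position": TCP position; "tool_rot": TCP orientation; "force": force on the tool from outside, world axes, zero at the start; "wrist_torque": the same for the moment, N m; "opening": opening from 0.0 (shut) to 1.0 (fully open).
Only numpy, scipy, OpenCV 4.12 (cv2) and the standard library are available. Lean on these libraries where they do the work, as an engineer would, in place of code of your own. Each camera call takes 0.05 s, during which the arm holds its last target.

## Working session

There is one attempt and no reset: what is moved stays moved. The work goes in short steps, each a Python script; the robot and the scene stay as the last script left them, time stands still between calls to the robot, and variables do not carry over. Pictures are saved under pics/ and viewed, and the job is handed in when it is done.

```bash
mkdir -p pics; python3 - <<'E'
from workcell import env
import cv2
print(env.read_state())
for n in("scene","top"):
    f=env.grab_frame(n); cv2.imwrite(f"pics/a_{n}.png",f["image"])
    print(n,{k:v for k,v in f.items() if k!="image"})
    for t in("battery_lid","button_left","tray","coin_lid"):
        for d in env.search_frame(f,t): print(t,d)
E
```

```text
{'clock': 0.0, 'joint_positions': array([ 7.87599024e+01,  2.20886319e+01,  3.80525056e-01, -3.16304625e-02,
       -6.84106424e+01, -1.48141289e+01]), 'qvel': array([-0.0784592 , -0.02457075, -0.1383684 , -0.08620698,  0.10094424,
        0.04260664]), 'joint_torque': array([ 1.17865940e-03, -3.90663636e+01,  1.87406355e+01,  4.21987161e+00,
        1.09001875e-02, -1.91421686e-04]), 'position': array([0.27421574, 0.56088877, 0.19118036]), 'tool_rot': array([-8.98776812e+01,  1.95261712e-03,  1.53934107e+02]), 'force': array([ 0.16467762, -0.34164683, -0.31964388]), 'wrist_torque': array([ 0.07660577,  0.02437384, -0.02528874]), 'opening': 1.0004027939647686}
scene {'fx': 434.9045857650125, 'fy': 434.9045857650125, 'cx': 274.4614073185217, 'cy': 211.09933697644198, 'position': array([ 0.88329803, -0.63247417,  0.74067466]), 'orientation': array([51.66694613,  0.72989317, 32.83064426]), 'shot': 1}
battery_lid {'xyz': [0.5221, 0.2864, 0.1844], 'score': 0.85}
battery_lid {'xyz': [0.2808, 0.2643, 0.0216], 'score': 0.66}
button_left {'xyz': [0.2835, 0.2583, 0.0398], 'score': 0.47}
tray {'xyz': [0.5197, -0.3306, 0.1276], 'score': 0.64}
coin_lid {'xyz': [0.529, 0.0061, 0.1864], 'score': 0.76}
top {'fx': 411.277860535701, 'fy': 411.277860535701, 'cx': 273.49092991722887, 'cy': 209.89881960645266, 'position': array([0.28797123, 0.02272648, 1.1271482 ]), 'orientation': array([  8.707583  ,   0.14315343, -90.24440602]), 'shot': 2}
battery_lid {'xyz': [0.5039, 0.2976, 0.1876], 'score': 0.92}
battery_lid {'xyz': [0.2747, 0.2799, 0.0248], 'score': 0.78}
button_left {'xyz': [0.2794, 0.2635, 0.0563], 'score': 0.58}
button_left {'xyz': [0.5084, 0.3267, 0.224], 'score': 0.39}
tray {'xyz': [0.5146, -0.3202, 0.1238], 'score': 0.88}
coin_lid {'xyz': [0.5189, 0.0275, 0.1846], 'score': 0.65}
```

View pics/a_scene.png

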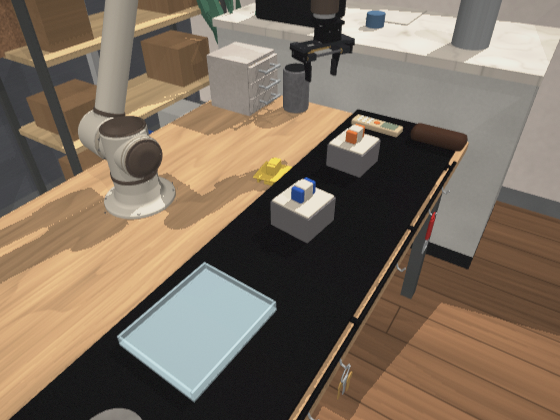

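View pics/a_top.png

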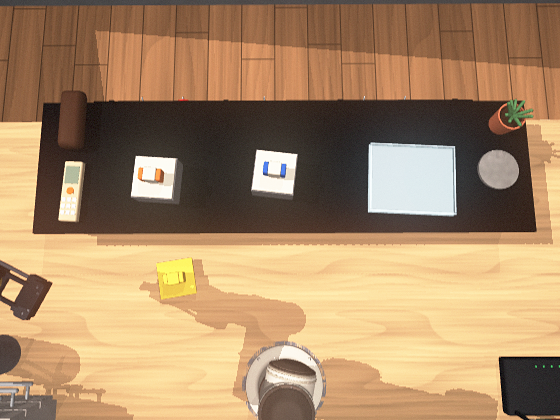

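The orange-buttoned lid is at about (155,175) in the top image, the blue one at (275,170), and the tray at (412,180). The yellow decoy is at (177,278). Next I'll refine the lid's pose.

```bash
cat > h.py <<'E'
import numpy as np,cv2
from scipy.spatial.transform import Rotation as R
def proj(f,P):
    Rm=R.from_euler('xyz',f["orientation"],degrees=True).as_matrix()
    c=(np.atleast_2d(P)-f["position"])@Rm
    return np.c_[f["cx"]+f["fx"]*c[:,0]/-c[:,2], f["cy"]+f["fy"]*(-c[:,1])/-c[:,2]]
def back(f,uv,z):
    Rm=R.from_euler('xyz',f["orientation"],degrees=True).as_matrix()
    uv=np.atleast_2d(uv)
    d=np.c_[(uv[:,0]-f["cx"])/f["fx"],-(uv[:,1]-f["cy"])/f["fy"],-np.ones(len(uv))]@Rm.T
    return f["position"]+d*((z-f["position"][2])/d[:,2])[:,None]
def ormask(f):
    h=cv2.cvtColor(f["image"],cv2.COLOR_BGR2HSV)
    return ((h[...,0]<16)&(h[...,0]>3)&(h[...,1]>150)&(h[...,2]>90)).astype(np.uint8)
E
python3 - <<'E'
from workcell import env
from h import *
for n in("scene","top"):
    f=env.grab_frame(n)
    for t in("battery_lid","tray"):
        for d in env.trace(f,t):
            m=d["mask"].astype(np.uint8); r=cv2.minAreaRect(cv2.findNonZero(m)); print(n,t,d["score"],m.sum(),r)
            z=.188 if t!="tray" else .144
            P=back(f,cv2.boxPoints(r),z); print(P.round(4),P.mean(0).round(4))
    img=f["image"]
    c=(155,177) if n=="top" else (353,150)
    cr=img[c[1]-35:c[1]+35,c[0]-40:c[0]+40]
    cv2.imwrite(f"pics/b_{n}.png",cv2.resize(cr,None,fx=8,fy=8,interpolation=cv2.INTER_NEAREST))
E
```

```text
scene battery_lid 0.8 579 ((271.2965393066406, 171.4586181640625), (21.176597595214844, 34.048648834228516), 48.36646270751953)
[[0.3811 0.0359 0.188 ]
 [0.3765 0.1515 0.188 ]
 [0.4433 0.1081 0.188 ]
 [0.4431 0.0012 0.188 ]] [0.411  0.0742 0.188 ]
scene battery_lid 0.58 852 ((353.2500305175781, 141.75), (32.52690887451172, 37.47665786743164), 45.0)
[[0.4648 0.2566 0.188 ]
 [0.4595 0.4283 0.188 ]
 [0.5645 0.3389 0.188 ]
 [0.5604 0.1882 0.188 ]] [0.5123 0.303  0.188 ]
scene tray 0.87 11567 ((196.82115173339844, 322.84033203125), (101.5541000366211, 134.37533569335938), 41.760292053222656)
[[ 0.4286 -0.421   0.144 ]
 [ 0.3943 -0.1566  0.144 ]
 [ 0.6195 -0.2217  0.144 ]
 [ 0.6081 -0.4403  0.144 ]] [ 0.5126 -0.3099  0.144 ]
top battery_lid 0.97 1328 ((175.8605499267578, 277.6981506347656), (36.70984649658203, 37.523719787597656), 80.13418579101562)
[[0.3117 0.2953 0.188 ]
 [0.3258 0.2119 0.188 ]
 [0.2451 0.1957 0.188 ]
 [0.2313 0.2781 0.188 ]] [0.2785 0.2452 0.188 ]
top battery_lid 0.94 1642 ((153.13116455078125, 176.557373046875), (41.465370178222656, 40.56001281738281), 5.19442892074585)
[[0.4687 0.3564 0.188 ]
 [0.5657 0.3525 0.188 ]
 [0.5561 0.2546 0.188 ]
 [0.4594 0.2601 0.188 ]] [0.5125 0.3059 0.188 ]
top tray 0.57 6196 ((411.543701171875, 178.50927734375), (91.77837371826172, 69.99073791503906), 2.5261168479919434)
[[ 0.4338 -0.1945  0.144 ]
 [ 0.609  -0.2087  0.144 ]
 [ 0.5975 -0.4351  0.144 ]
 [ 0.4229 -0.415   0.144 ]] [ 0.5158 -0.3133  0.144 ]
```

```bash
ls pics
```

```text
a_scene.png
a_top.png
b_scene.png
b_top.png
```

View pics/b_top.png

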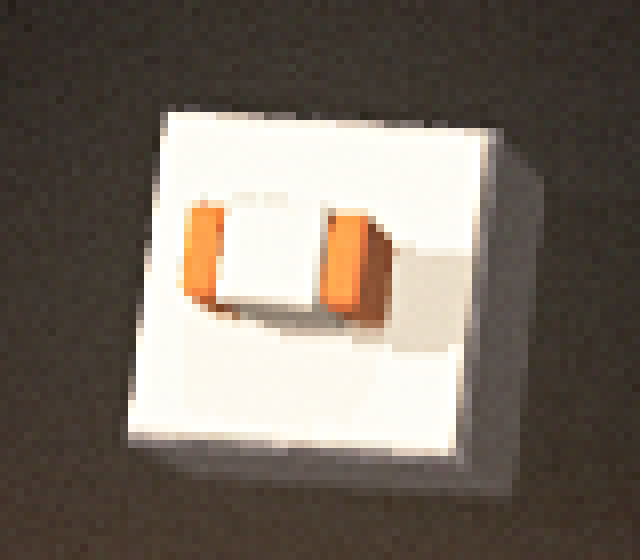

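View pics/b_scene.png

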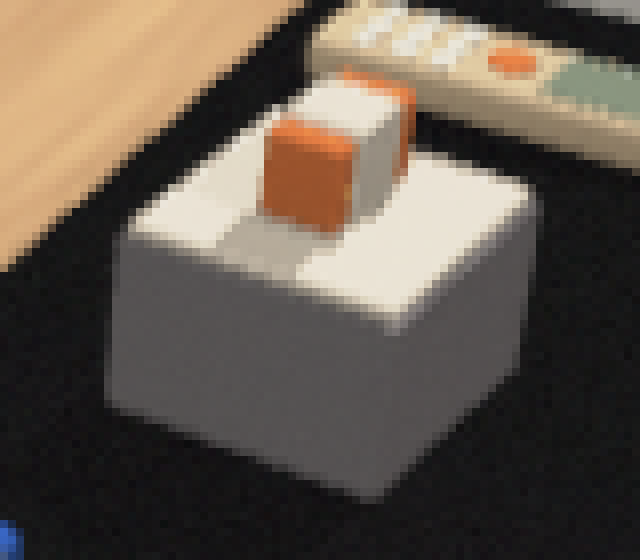

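```bash
python3 - <<'E'
from workcell import env
from h import *
from scipy.optimize import least_squares
ft=env.grab_frame("top");fs=env.grab_frame("scene")
# local coords: image top = +x, left=+y
L=np.array([[48,48,188],[48,-48,188],[-48,-48,188],[-48,48,188],[14,26,222],[-14,26,222],[14,-26,222],[-14,-26,222]])/1e3
U=np.array([[163,112],[495,130],[455,455],[128,440],[190,200],[182,295],[368,212],[360,312]])/8+[115,142]-.5
Ls=np.array([[48,-48,188],[-48,-48,188],[48,48,188],[-14,-26,222],[14,-26,222]])/1e3
Us=np.array([[397,322],[122,235],[537,192],[270,122],[352,146]])/8+[313,115]-.5
def W(p,L):
    c,s=np.cos(p[2]),np.sin(p[2]); return np.c_[p[0]+c*L[:,0]-s*L[:,1],p[1]+s*L[:,0]+c*L[:,1],L[:,2]]
rt=lambda p:(proj(ft,W(p,L))-U).ravel()
rs=lambda p:(proj(fs,W(p,Ls))-Us).ravel()
for g in(rt,rs,lambda p:np.r_[rt(p),rs(p)]):
    s=least_squares(g,[.512,.305,-.05]); print(s.x[:2],np.degrees(s.x[2]),s.fun.reshape(-1,2).round(1).tolist())
y=np.radians(0)
for dy in(-10,-5,0):
    for yaw in (90,-90,85,-95): print(yaw,env.inverse_kinematics([.512,.304,.23],[-90,0,yaw]))
    break
print(R.from_euler('xyz',[-90,0,90],degrees=True).as_matrix().round(2), env.read_state()["clock"])
E
```

```text
[0.51139528 0.30551589] -3.814620589689586 [[0.3, 0.3], [-0.7, 0.5], [0.3, -0.1], [0.0, -0.8], [-0.1, 0.2], [-0.5, 0.3], [0.5, 0.0], [0.2, -0.4]]
[0.5138265  0.30533639] -3.436000628375196 [[0.4, -0.9], [0.8, -1.2], [0.1, -0.4], [-0.5, 1.2], [-0.7, 1.3]]
[0.51217682 0.30572442] -3.4556161095359244 [[0.1, 0.1], [-0.9, 0.0], [0.3, -0.6], [0.1, -1.0], [-0.2, -0.1], [-0.5, 0.1], [0.4, -0.4], [0.2, -0.8], [-0.2, -1.1], [0.3, -1.4], [-0.4, -0.6], [-1.1, 1.0], [-1.3, 1.1]]
90 [ 46.26694217  17.81977039  -0.36498843   0.         -71.81524118
 -46.26694217]
-90 [ 46.26694217  17.81977039  -0.36498843   0.         -71.81524118
 133.73305783]
85 [ 4.62669422e+01  1.78197704e+01 -3.64988433e-01 -2.54444375e-14
 -7.18152412e+01 -5.12669422e+01]
-95 [ 46.26694217  17.81977039  -0.36498843   0.         -71.81524118
 128.73305783]
[[ 0. -0. -1.]
 [ 1.  0.  0.]
 [ 0. -1.  0.]] 0.9
```

```bash
python3 - <<'E'
from workcell import env
from h import *
o=[-90,0,176.4]
for p in([.512,.3057,.194],[.514,-.312,.155]): print(env.inverse_kinematics(p,o))
env.gripper_to(1.0,25)
env.goto([.512,.3057,.30],o)
env.move_straight([.512,.3057,.235],rate=.1)
print(env.read_state())
for n in("scene","top"):
    f=env.grab_frame(n); c=(155,177) if n=="top" else (353,130)
    cr=f["image"][c[1]-50:c[1]+50,c[0]-60:c[0]+60]
    cv2.imwrite(f"pics/c_{n}.png",cv2.resize(cr,None,fx=6,fy=6,interpolation=cv2.INTER_NEAREST))
E
```

```text
[ 4.63841125e+01  1.91842878e+01 -3.60290260e+00  2.54444375e-14
 -6.72128096e+01  4.00158875e+01]
[-1.58454700e+01  2.13467928e+01 -6.18645099e+00  2.54444375e-14
 -6.24667562e+01  1.02245470e+02]
{'clock': 3.2833, 'joint_positions': array([ 4.64033251e+01,  1.77376062e+01,  3.17215689e-01,  2.75356476e-02,
       -7.25096012e+01,  4.00140380e+01]), 'qvel': array([-0.12354843, -0.42330503,  0.46703105, -0.06498702, -0.01590794,
       -0.06615272]), 'joint_torque': array([ 3.62618035e-02, -3.51558959e+01,  1.89304268e+01,  4.20917541e+00,
        7.10139354e-02, -3.55159818e-04]), 'position': array([0.51234074, 0.30611338, 0.23567855]), 'tool_rot': array([-9.00367243e+01,  6.51342855e-02,  1.76425602e+02]), 'force': array([ 0.51621314, -0.34536873,  0.25943726]), 'wrist_torque': array([-0.05078625,  0.01114454, -0.01673491]), 'opening': 0.997377947123821}
```

View pics/c_top.png

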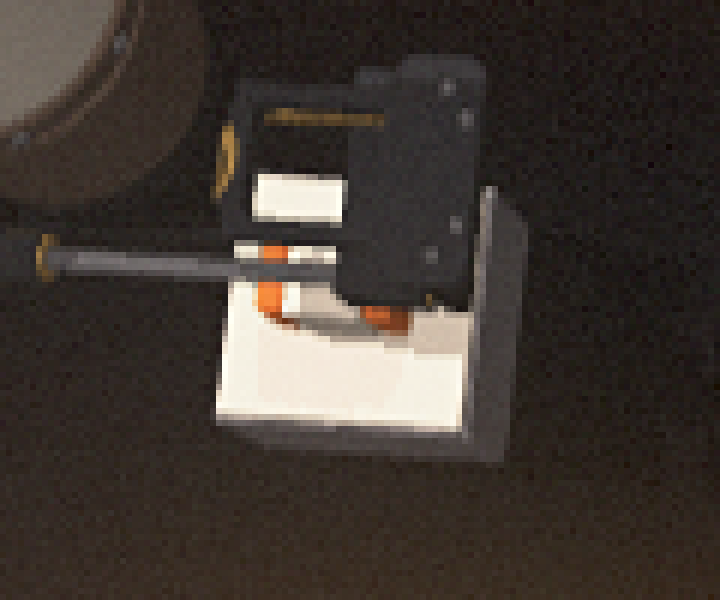

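View pics/c_scene.png

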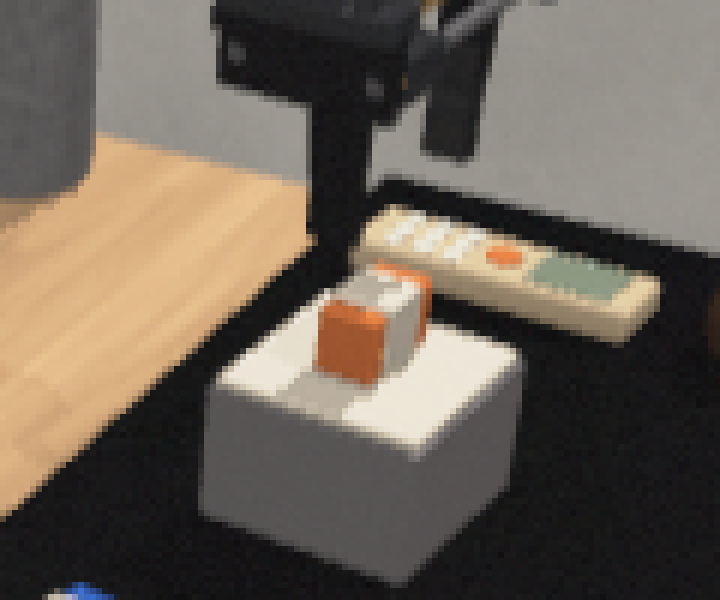

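```bash
python3 - <<'E'
from workcell import env
from h import *
f=env.grab_frame("scene");g=env.grab_frame("top")
s=env.read_state();p=s["position"];zx=R.from_euler('xyz',s["tool_rot"],degrees=True).as_matrix()[:,2]
P=np.array([p,p+zx*.05,p-zx*.05]);print(P)
print((proj(f,P)-[293,80])*6); print((proj(g,P)-[95,127])*6)
cv2.imwrite("pics/d.png",f["image"])
E
```

```text
[[0.51229125 0.30598358 0.23584075]
 [0.50915446 0.25608211 0.23578129]
 [0.51542804 0.35588505 0.23590021]]
[[376.79272875 259.25857534]
 [317.92615163 306.11534159]
 [432.3680952  215.02155524]]
[[310.88673289 266.950891  ]
 [445.07933272 274.59108294]
 [176.84272421 259.31915903]]
```

View pics/d.png

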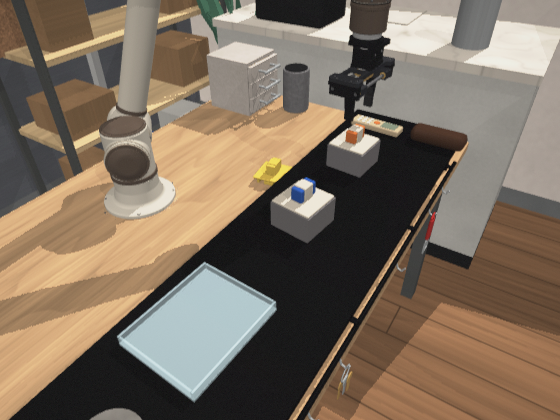

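```bash
python3 - <<'E'
from workcell import env
from h import *
f=env.grab_frame("scene");g=env.grab_frame("top")
s=env.read_state();p=s["position"];M=R.from_euler('xyz',s["tool_rot"],degrees=True).as_matrix();print(p)
for n,f,x0,y0,w,h in(("scene",f,300,0,130,175),("top",g,60,90,180,130)):
    k=4.4
    cr=cv2.resize(f["image"][y0:y0+h,x0:x0+w],None,fx=k,fy=k,interpolation=cv2.INTER_CUBIC)
    cr=cv2.convertScaleAbs(cr,alpha=1.8,beta=20)
    for yb in (0,-.02,-.07,-.15):
      for zz in(-.0435,0,.0435):
        q=(proj(f,p+M[:,1]*yb+M[:,2]*zz)[0]-[x0,y0]+.5)*k
        cv2.circle(cr,tuple(int(v) for v in q),3,(0,255,0) if yb==0 else (0,0,255) if yb==-.02 else (255,0,255),-1)
    cv2.imwrite(f"pics/e_{n}.png",cr)
E
```

```text
[0.51214536 0.3058321  0.23550744]
```

View pics/e_scene.png

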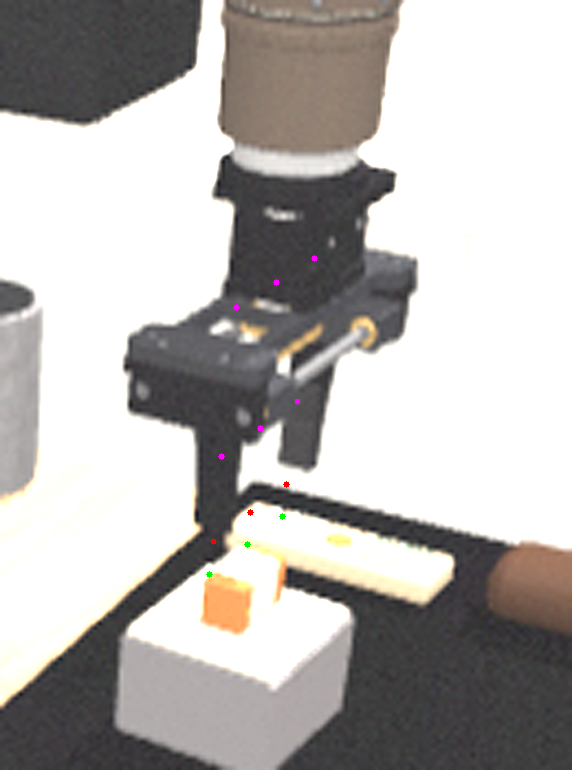

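View pics/e_top.png

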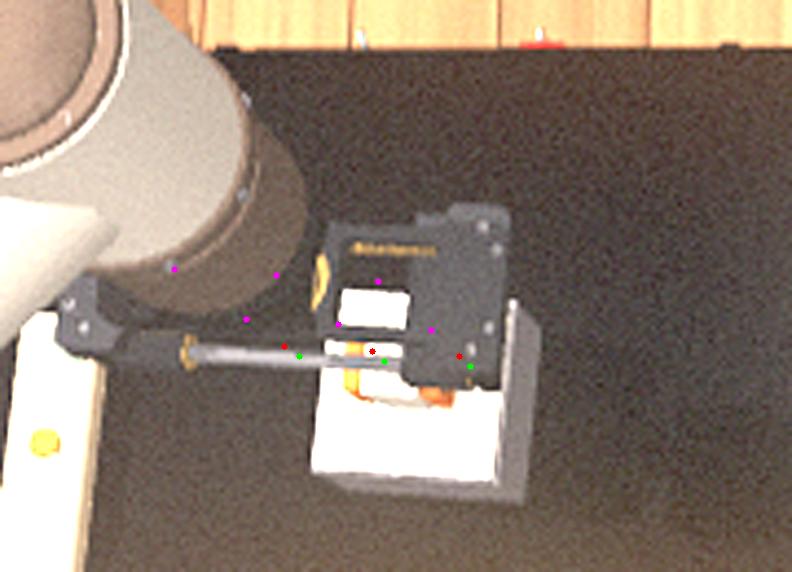

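The picture suggests the fingertips end about 20 mm above where the stated TCP projects. I'll go down in stages with a force guard and compare again.

```bash
cat >> h.py <<'E'
def shot(env,tag,p,M):
    for n,x0,y0,w,h,k in(("scene",310,60,110,120,6),("top",100,120,110,90,7)):
        f=env.grab_frame(n)
        cr=cv2.resize(f["image"][y0:y0+h,x0:x0+w],None,fx=k,fy=k,interpolation=cv2.INTER_CUBIC)
        cr=cv2.convertScaleAbs(cr,alpha=2.2,beta=25)
        for yb in (0,-.019):
          for zz in(-.0435,0,.0435):
            q=(proj(f,p+M[:,1]*yb+M[:,2]*zz)[0]-[x0,y0]+.5)*k
            cv2.circle(cr,tuple(int(v) for v in q),3,(0,255,0) if yb==0 else (0,0,255),-1)
        cv2.imwrite(f"pics/{tag}_{n}.png",cr)
E
python3 - <<'E'
from workcell import env
from h import *
print(env.move_straight([.512,.3057,.197],rate=.04,force_limit=6))
s=env.read_state();p=s["position"];M=R.from_euler('xyz',s["tool_rot"],degrees=True).as_matrix();print(p,s["force"],s["clock"])
shot(env,"f",p,M)
E
```

```text
False
[0.51220986 0.30584372 0.19734897] [-0.21553199 -0.37890309 -1.02364306] 4.6833
```

View pics/f_scene.png

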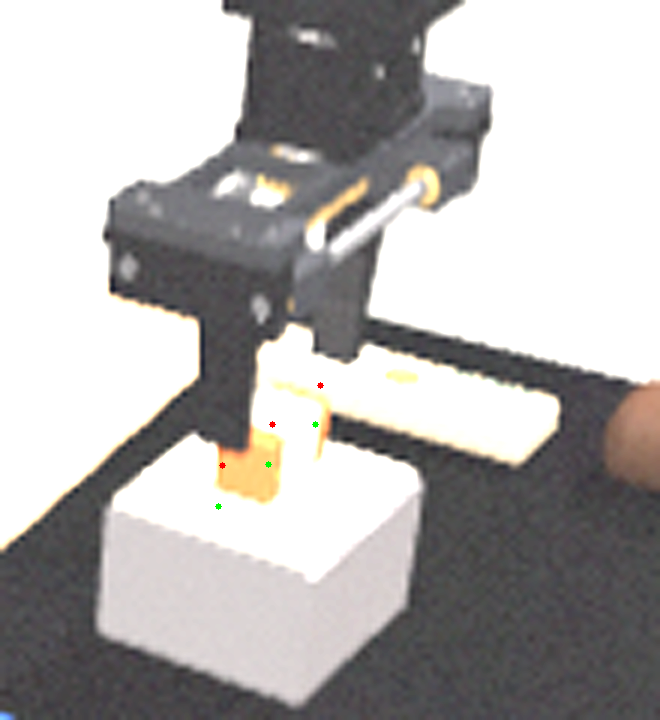

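View pics/f_top.png

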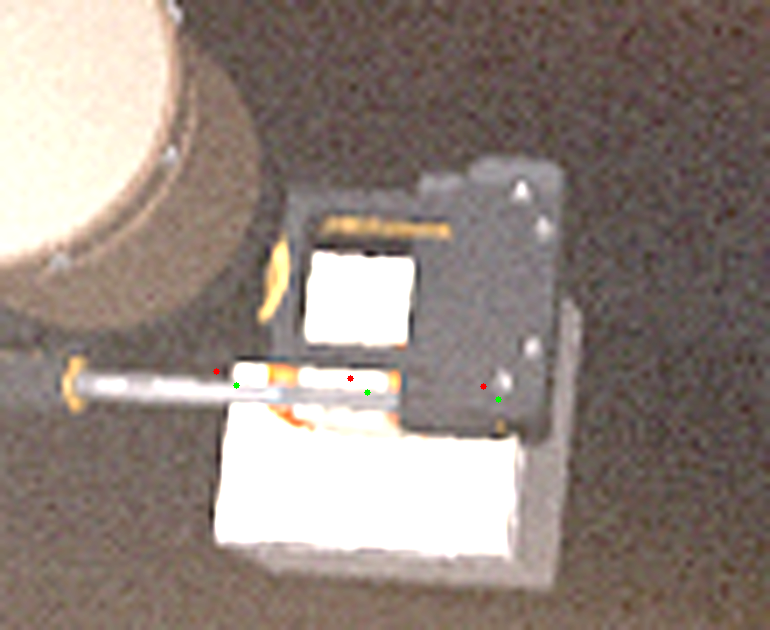

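```bash
python3 - <<'E'
from workcell import env
from h import *
from scipy.optimize import least_squares
f=env.grab_frame("scene");g=env.grab_frame("top")
for us,ut in(((357.8,100),(179.8,143.1)),((327.8,92.5),(177.8,181.9))):
    s=least_squares(lambda P:np.r_[proj(f,P)[0]-us,proj(g,P)[0]-ut],[.51,.25,.3]);print(s.x,s.fun)
# lid check
for P in([.512,.3057,.224],[.512,.2115,.262+.02]):print(proj(f,P),proj(g,P))
E
```

```text
[0.54565242 0.21093576 0.34041661] [-1.24912761  0.40093166 -0.61426957 -1.02754355]
[0.46852596 0.2138287  0.3389046 ] [-2.25065066  0.6306697  -1.10879722 -1.69882753]
[[355.15951337 127.50380681]] [[148.54694    172.89709152]]
[[340.47293912 121.11232277]] [[184.76498973 166.09330244]]
```

```bash
python3 - <<'E'
from workcell import env
from h import *
for z in(.190,.183,.176):
    r=env.move_straight([.512,.3057,z],rate=.03,force_limit=4)
    s=env.read_state();p=s["position"];print(z,r,p,s["force"],s["clock"])
    if r: break
M=R.from_euler('xyz',s["tool_rot"],degrees=True).as_matrix()
shot(env,"g",p,M)
E
```

```text
0.19 False [0.51185496 0.30555489 0.1895994 ] [ 0.05935638 -0.13629509 -1.04264077] 5.2667
0.183 False [0.51192819 0.30558682 0.18271102] [ 0.05615215 -0.01982299 -0.08207845] 5.65
0.176 False [0.51189467 0.3055695  0.17570078] [ 0.09941078 -0.51614255  0.63752441] 6.0333
```

View pics/g_scene.png

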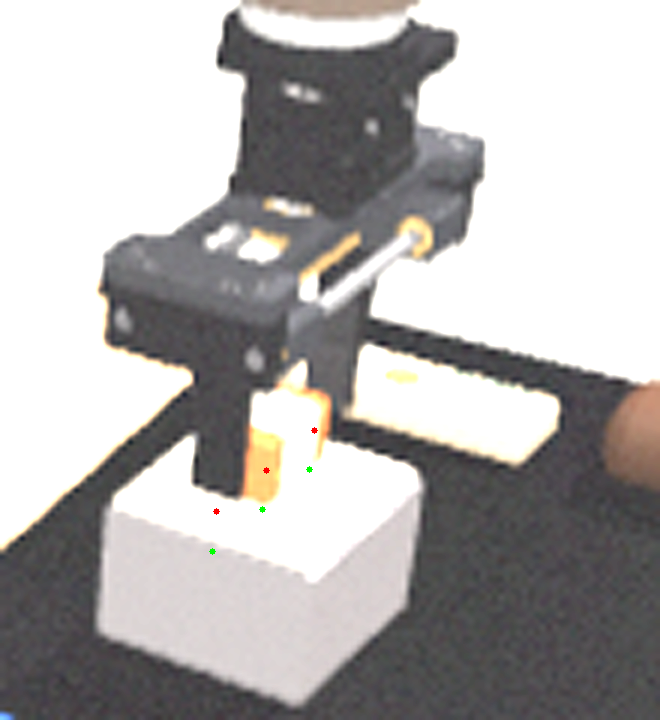

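```bash
python3 - <<'E'
from workcell import env
from h import *
for z in(.170,.165,.160,.156):
    r=env.move_straight([.512,.3057,z],rate=.03,force_limit=4)
    s=env.read_state();p=s["position"];print(z,r,p,s["force"],s["clock"])
    if r: break
M=R.from_euler('xyz',s["tool_rot"],degrees=True).as_matrix()
shot(env,"i",p,M)
E
```

```text
0.17 False [0.51186466 0.30550879 0.16963452] [-0.84486267 -0.17452973 -0.19571578] 6.4833
0.165 False [0.51185294 0.30555783 0.1646508 ] [-0.10115952  0.07006418 -0.15030077] 6.8
0.16 False [0.51185933 0.30557942 0.15968962] [ 0.38447323  0.46692753 -0.5589289 ] 7.1167
0.156 True [0.51261373 0.30601653 0.15818142] [-0.68902497  0.62210535  3.66958027] 7.325
```

View pics/i_scene.png

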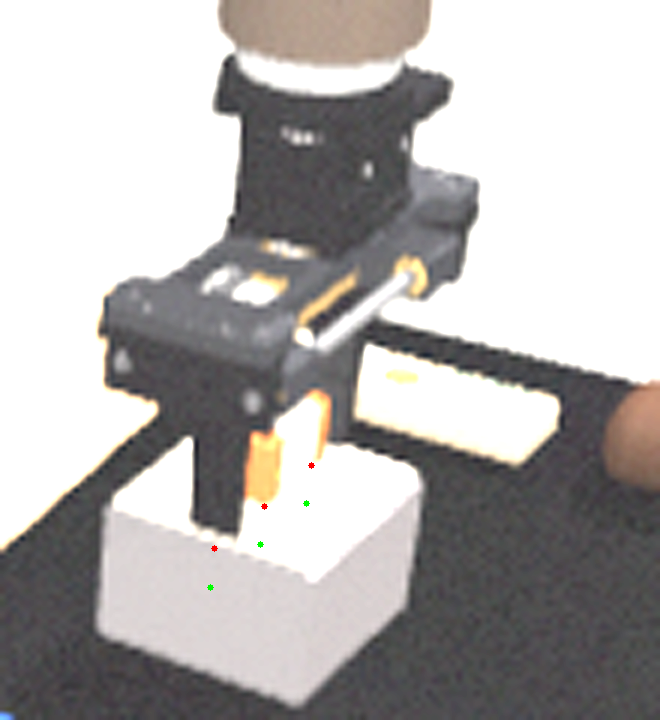

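Contact came at TCP z 0.158, so the tips really sit about 30 mm behind the nominal TCP. I'll back up 4 mm and pinch.

```bash
python3 - <<'E'
from workcell import env
from h import *
env.move_straight([.512,.3057,.162],rate=.03)
env.gripper_to(0.0,25)
env.dwell(.3)
s=env.read_state();p=s["position"];print(p,s["force"],s["wrist_torque"],s["opening"],s["opening"]*87,s["clock"])
M=R.from_euler('xyz',s["tool_rot"],degrees=True).as_matrix()
shot(env,"j",p,M)
E
```

```text
[0.51218871 0.30578607 0.16234518] [ 0.02531862 -0.22072986  2.94628301] [-0.060124    0.09864723 -0.01767814] 0.41560441890525135 36.157584444756864 8.9833
```

View pics/j_scene.png

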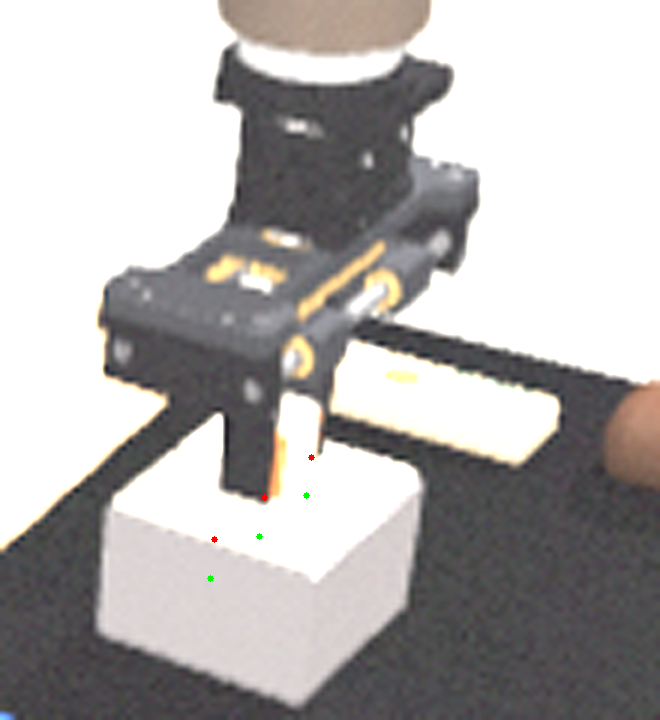

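View pics/j_top.png

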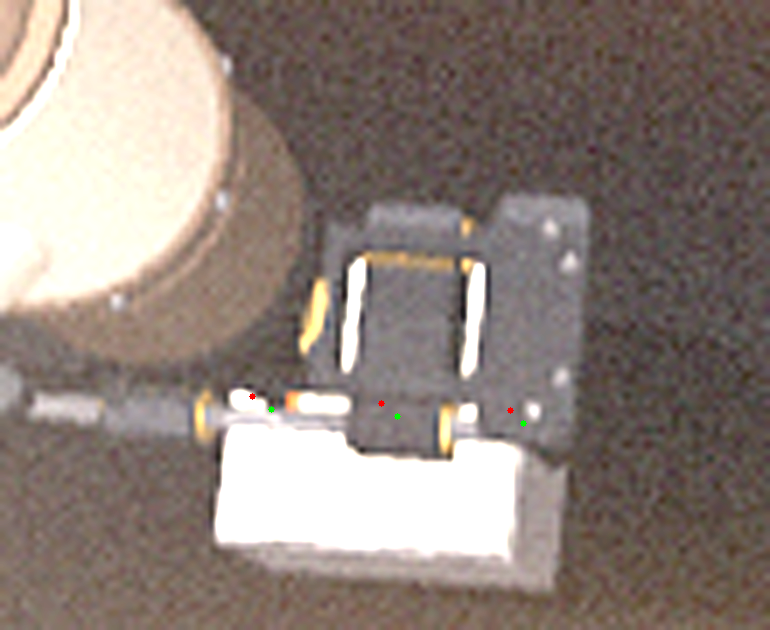

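The jaws stopped at 36 mm, where 38 mm means both buttons are fully in, and the lid is still seated. I'll lift a little and check.

```bash
python3 - <<'E'
from workcell import env
from h import *
r=env.move_straight([.512,.3057,.20],rate=.06,force_limit=25)
s=env.read_state();p=s["position"];print(r,p,s["force"],s["opening"],s["clock"])
if not r:
    print(env.move_straight([.512,.3057,.28],rate=.1,force_limit=25))
    s=env.read_state();p=s["position"];print(p,s["force"],s["opening"],s["clock"])
f=env.grab_frame("scene");cv2.imwrite("pics/k.png",f["image"])
E
```

```text
False [0.51170682 0.30557324 0.19972244] [ 0.46537218  0.44138467 -1.47048206] 0.4161395939524126 9.8667
False
[0.51157392 0.30547352 0.27904601] [-0.63557185 -0.55200514 -1.10911739] 0.4185840016331943 10.8167
```

View pics/k.png

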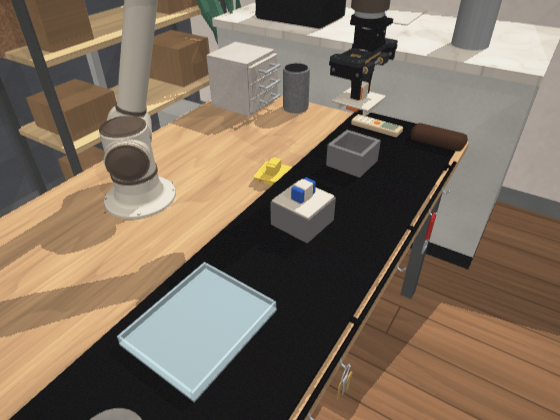

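The lid is off, held level at about (358,98), and the open box shows at (353,150). Now I'll carry it over to the tray.

```bash
python3 - <<'E'
from workcell import env
from h import *
env.move_straight([.512,.3057,.31],rate=.1)
env.move_straight([.515,-.312,.31],rate=.15)
env.move_straight([.515,-.312,.20],rate=.1)
env.dwell(.3)
s=env.read_state();p=s["position"];print(p,s["force"],s["opening"],s["clock"])
for n in("scene","top"):
    f=env.grab_frame(n);cv2.imwrite(f"pics/l_{n}.png",f["image"])
E
```

```text
[ 0.51512574 -0.31204359  0.20034088] [0.00267209 0.46721299 0.12193146] 0.41939550893806243 17.1333
```

View pics/l_scene.png

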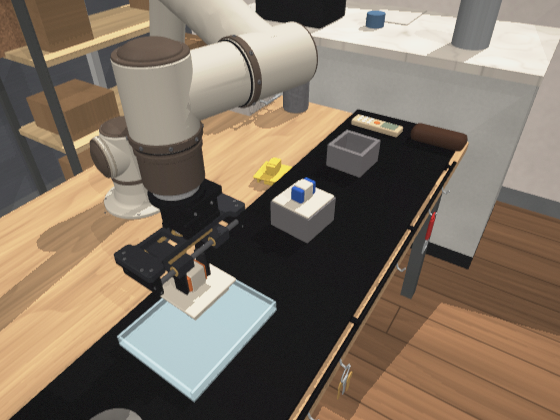

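View pics/l_top.png

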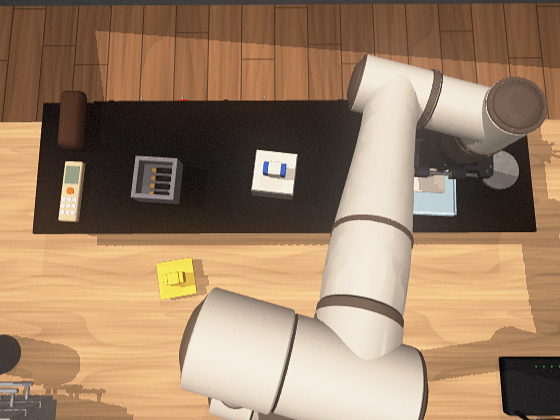

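```bash
python3 - <<'E'
from workcell import env
from h import *
s=env.read_state();p=s["position"];a=np.radians(-3.6)
for n in("scene","top"):
    f=env.grab_frame(n);im=cv2.resize(f["image"],None,fx=4,fy=4,interpolation=cv2.INTER_CUBIC)
    for z,c in((.226,(0,0,255)),(.226-.03,(0,255,0))):
        L=np.array([[48,48],[48,-48],[-48,-48],[-48,48]])/1e3
        P=np.c_[p[0]+np.cos(a)*L[:,0]-np.sin(a)*L[:,1],p[1]+np.sin(a)*L[:,0]+np.cos(a)*L[:,1],np.full(4,z)]
        cv2.polylines(im,[((proj(f,P)+.5)*4).astype(np.int32)],True,c,1)
    x,y=(110,190) if n=="scene" else (360,120)
    cv2.imwrite(f"pics/m_{n}.png",cv2.convertScaleAbs(im[y*4:y*4+560,x*4:x*4+720],alpha=1.3))
E
```

```text
(no output)
```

View pics/m_scene.png

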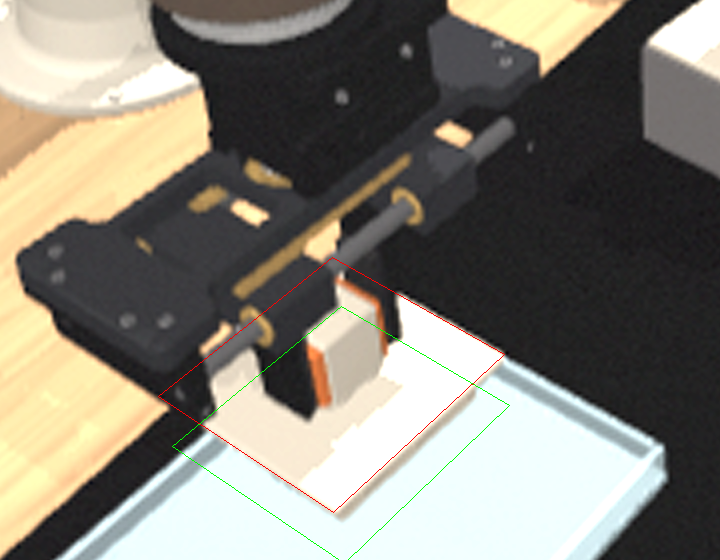

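View pics/m_top.png

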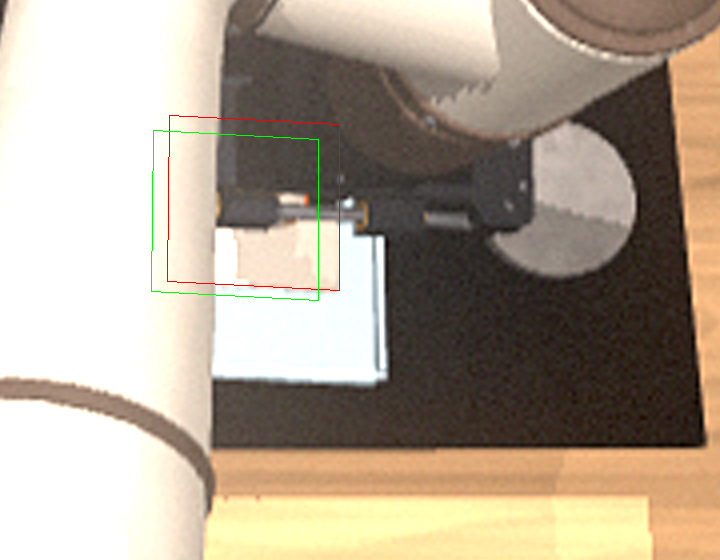

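The lid matches its predicted outline (red) in both views, so I'll lower it with a force guard.

```bash
python3 - <<'E'
from workcell import env
from h import *
r=env.move_straight([.515,-.312,.135],rate=.08,force_limit=8)
print(r,env.read_state()["position"])
if not r:
    r=env.move_straight([.515,-.312,.117],rate=.015,force_limit=4)
s=env.read_state();print(r,s["position"],s["force"],s["opening"],s["clock"])
env.dwell(.3)
s=env.read_state();print(s["position"],s["force"])
f=env.grab_frame("scene");cv2.imwrite("pics/n.png",cv2.resize(f["image"][190:400,100:350],None,fx=3,fy=2.8))
E
```

```text
False [ 0.51547005 -0.31224273  0.13560802]
True [ 0.51493495 -0.31195781  0.12332159] [0.17161622 1.22185911 4.18465429] 0.4168586910118854 19.0917
[ 0.51495626 -0.31196406  0.1233059 ] [-0.80292679  0.8756576   5.82729833]
```

View pics/n.png

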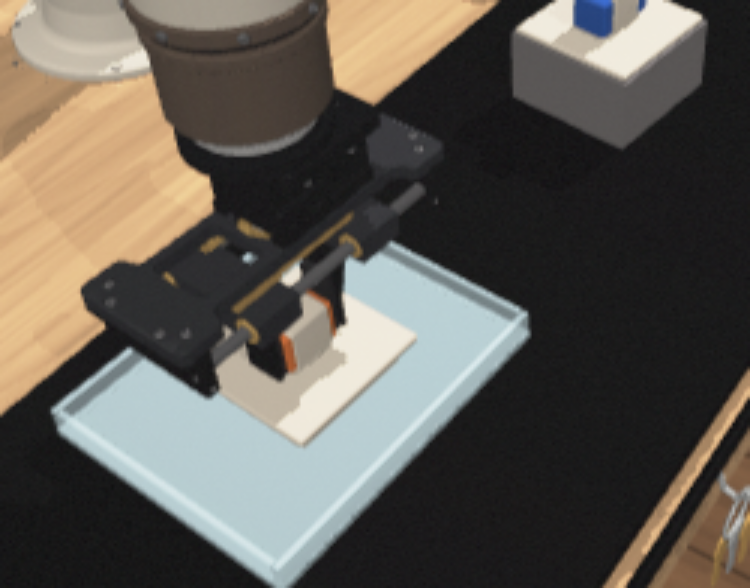

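Contact came at TCP z 0.1233, where 0.123 was expected. Time to release and retract.

```bash
python3 - <<'E'
from workcell import env
from h import *
for o in(.5,.6,1.0): env.gripper_to(o)
env.dwell(.2)
s=env.read_state();print(s["position"],s["force"],s["opening"])
env.move_straight([.515,-.312,.28],rate=.1)
env.goto([.40,-.05,.40],[-90,0,176.4])
env.dwell(.3)
for n in("scene","top"):
    f=env.grab_frame(n);cv2.imwrite(f"pics/o_{n}.png",f["image"])
    for t in("battery_lid","tray","coin_lid"): print(n,t,env.search_frame(f,t))
print(env.read_state()["clock"])
E
```

```text
[ 0.51414834 -0.31157776  0.12212425] [-0.26706896  0.01255677 -0.41600715] 0.9997967713131455
scene battery_lid [{'xyz': [0.2792, 0.264, 0.0204], 'score': 0.88}, {'xyz': [0.5246, -0.3245, 0.1478], 'score': 0.68}]
scene tray [{'xyz': [0.5297, -0.3488, 0.1271], 'score': 0.83}]
scene coin_lid []
top battery_lid [{'xyz': [0.5054, -0.3118, 0.1431], 'score': 0.7}]
top tray [{'xyz': [0.4964, -0.3798, 0.1241], 'score': 0.96}]
top coin_lid []
25.0917
```

View pics/o_scene.png

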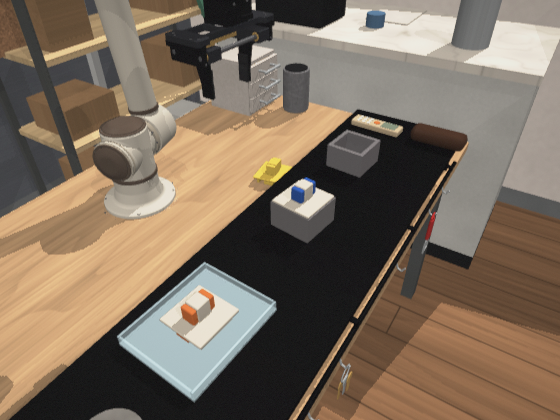

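View pics/o_top.png

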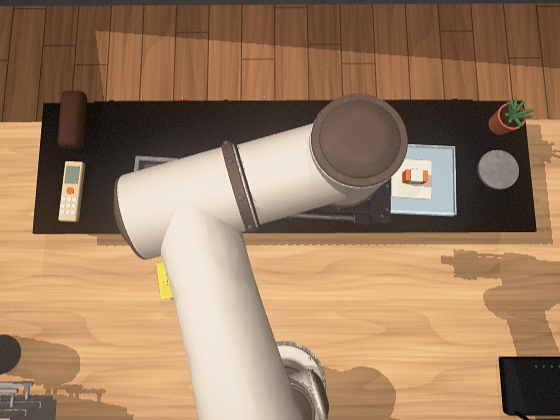

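The lid stands upright in the middle of the tray at (200,315) in the scene image. Its buttons are sprung out, the tray and the blue lid haven't moved, and the arm is clear. I'm handing the job in.

```bash
python3 - <<'E'
from workcell import env
print(env.close_job())
E
```

```text
the job is handed in; nothing more can be done
None
```

I opened the battery box and set its orange-buttoned lid down right side up in the clear tray, then handed the job in after about 25 s of the 48 s allowed. No verdict was reported.

- **Pinch and lift:** the jaws closed to about 36 mm with the lid still on its box. That compares with 38 mm for both buttons fully in, and I read the small difference as scale error. The lid then lifted free with almost no force.
- **Placing:** I lowered the lid with a force guard and it touched the tray floor at the expected height, near the middle of the tray. I opened the gripper only after that contact.
- **Last pictures:** the lid stands flat with both buttons out and the arm is clear of everything. By eye the tray and the blue-buttoned lid are where they started.

**What disagreed:**
- **Fingertip offset:** the tips ended about 30 mm behind the stated TCP. I saw this in the camera images, confirmed it by lightly touching the lid's plate, and allowed for it.
- **Network reports:** after the release the networks did not report the coin lid, although it is plainly on its box in the scene picture. Their tray centre came out shifted by up to 60 mm in the top view, where the arm hid part of the tray. The tray's outline had not moved in the scene view.

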